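# Clear avocado stones from the chopping board into the flap bin

### The job

Put the two avocado stones that are left on the chopping board into the waste bin on the worktop, through its spring flap, and let the flap shut behind them. The garlic bulb is still needed: leave it, the board and the other things where they are, and do not shove the bin about.

Things in the scene. Friction and masses are not known exactly. Their poses are not given: they have to be found in the camera images.
- stone_a: an avocado stone, dark brown, egg-shaped and round about its own z axis: 36 mm thick at its widest (18 mm above its underside), 42 mm high, about 40 g; it stands on its small flat end (19 mm across) on the chopping board. Origin at the centre of that flat underside, z up. One of two alike; both are waste.
- stone_b: an avocado stone, lighter brown, egg-shaped and round about its own z axis: 36 mm thick at its widest (18 mm above its underside), 42 mm high, about 40 g; it stands on its small flat end (19 mm across) on the chopping board. Origin at the centre of that flat underside, z up. One of two alike; both are waste.
- garlic: a whole garlic bulb, off-white, 45 mm wide, 52 mm high, standing on the chopping board in one row with the two stones (centres about 75 mm apart along the board, in any order). Origin at the centre of its underside. Stays where it is.
- board: wooden chopping board, loose, 300 g, 150 mm (its x) by 240 mm (its y), 14 mm thick, flat on the worktop. Origin at the centre of its underside; its top is at z = 14 mm. The row of stones and garlic runs along its y axis.
- bin: sage-green counter-top waste bin, loose, 2.2 kg: 170 deep (x) x 200 wide (y) x 268 mm high, closed but for the flap, empty, walls 4 mm, floor at 20 mm. Origin: centre of underside; z up; front looks along its -x, roughly to the robot. The front is upright to z = 142 mm, then slopes back at 60 degrees from horizontal to the roof (z 268, x -12 mm); the flap is in this slope.
- mouth (a point): centre of the bin's opening (162 mm along y, 113 mm up the slope), on the slope's outer face: (-49, 0, 205) mm in the bin's frame, axes as the bin's. Outward normal of the slope (-0.866, 0, 0.5). The hood stands behind it, so an upright tool will not go in; one tilted some 25 to 45 degrees, fingers pointing forward and down into the bin, will.
- flap (a joint): black flap in the opening, 106 x 156 x 3 mm; angle in rad: 0 shut, flush with the slope; swings inward only, up to 1.25, about its upper edge (53 mm up the slope from the mouth). A spring (0.1 N m shut, 0.2 at 1 rad) shuts it softly; a stone laid on it does not open it, a stone held and pushed in does. It lies on the fingers while they are inside and shuts when they leave.
- egg_timer: kitchen timer, white with a black top, 59 mm across, 59 mm high, behind the board. Origin at the centre of its underside. Stays.
- salt_shaker: clear salt shaker with a grey top, 44 mm across, 90 mm high, behind the board. Origin at the centre of its underside. Stays.
- table_fork: steel table fork, 196 mm long along its x, 27 mm wide, 13 mm high, lying on the worktop in front of the bin. Origin at the middle of its underside. Stays.
Mind the look-alikes: they are no part of the job. Leave any yellow look-alike of the stone_a alone. What is shaped like the stone_b but yellow is not meant.

How it is judged:
At the end, for the whole second after the job is handed in: Both avocado stones are inside the bin (within its walls, below 120 mm above its underside), the flap is shut (under 0.08 rad), and the garlic bulb is within 30 mm of where it stood (x of stone_a in the frame of bin between -0.085 and 0.085 m and y of stone_a in the frame of bin between -0.1 and 0.1 m and z of stone_a in the frame of bin between 0 and 0.12 m and x of stone_b in the frame of bin between -0.085 and 0.085 m and y of stone_b in the frame of bin between -0.1 and 0.1 m and z of stone_b in the frame of bin between 0 and 0.12 m and value of joint flap below 0.08 rad and distance of garlic from where it was at the start of the episode below 0.03 m); the robot touches nothing.
It fails at once if the garlic bulb is moved by more than 30 mm or knocked over (distance of garlic from where it was at the start of the episode above 0.03 m or angle between garlic's own z axis and vertical above 0.5 rad).
It fails at once if the chopping board is moved by more than 40 mm (distance of board from where it was at the start of the episode above 0.04 m).
It fails at once if the bin is shoved by more than 40 mm or tipped (distance of bin from where it was at the start of the episode above 0.04 m or angle between bin's own z axis and vertical above 0.15 rad).
It fails at once if the timer, the salt shaker or the fork is moved by more than 30 mm or knocked over (distance of any of egg_timer, salt_shaker, table_fork from where it was at the start of the episode above 0.03 m or angle between any of salt_shaker, egg_timer's own z axis and vertical above 0.5 rad).
It also fails if it takes over 64 s, if anything falls off the work surface, if the arm or the gripper's body presses on something with over 40 N, if the wrist force passes 120 N, or if a joint passes its speed limit or range.

### The arm

A 6-joint arm with a two-finger parallel gripper is mounted at the origin on a cart in front of the work surface, level with it; the furniture and walls round the work are solid. World frame = base frame: x ahead of the robot, y to its left, z up, the work surface at z = 0. Lengths are in m, angles in rad, forces in N, time in s.
With the tool pointing down it reaches from about 0.25 to 0.775 m from the base axis. Payload 4 kg.
Tool frame: the origin (TCP) lies midway between the tips of the shut fingers; the grasp point (between the pads) lies 19 mm behind it (robot.tcp_to_grasp is the z of the grasp point in the tool frame, in m); z points along the fingers, y is the line along which they close (so a half turn about z gives the same grasp; the last joint's range is limited). The gripper opens to 94 mm and grips with 3 to 60 N. Pads are 16 mm wide; open, the fingers measure 119 mm over their backs; the gripper's body (75 mm by 177 mm) begins 78 mm behind the grasp point.
Start: joints at [1.187, 0.087, 1.371, -0, 1.684, -0.103], TCP at [0.152, 0.528, 0.206] pointing down, gripper open.
Joint ranges: [-3.1, 3.1], [-0.76, 2.03], [0.27, 2.55], [-1.08, 4.22], [0.17, 2.65], [-2.57, 2.57]. Speed limits (rad/s): [2.79, 2.79, 3.14, 3.14, 3.14, 3.14].

### API

Orientations are given as [roll, pitch, yaw] about the fixed x, y, z axes, in that order (R = Rz(yaw) Ry(pitch) Rx(roll)).
In Python, from bench import robot gives the robot as it stands. The module is installed in compiled form; this text tells all that it offers.
- The arm moves only by the tool move_arm, never from a script. Its argument "motion" is one flat list of numbers, 7 for each row, row after row: the turn, a rotation vector about the tool's x, y, z in units of 45 degrees (1.0 is 45 degrees), then the shift along the tool's x, y, z in units of 100 mm (1.0 is 100 mm), then the opening, from 0 (shut) to 1 (fully open). A call has 1 to 12 rows; each row shifts and turns the commanded pose from where the row before left it, along the tool's axes as they then stand; what a row does not reach is not made up. A row lasts 1/12 s, in which the tool goes at most 41.7 mm and 7.16 degrees, less where a joint would pass 70% of its speed; a pose out of reach is approached as far as the arm can. A call with a number of a shift or a turn outside -1 to 1 is refused whole. A call with a gripper value outside its range is refused whole. The fingers move at their own pace and stop on an object; the grip force is fixed at half the most. Time passes only in rows, so rows that do not move let the fingers close. It gives the time, the measured TCP pose, the force, the opening and the grip force at its end, in the units of the state.
- robot.get_obs(): the state, without advancing time (a new reading comes with each control period).
- robot.snapshot(name): name is "scene" or "top" or "wrist"; returns the picture (400x640x3 uint8, red, green, blue); there is no depth.
- robot.get_calibration(name): a dict with "fx", "fy", "cx", "cy" (pixels), "R" (3x3) and "t" (3): a world point X has camera coordinates R X + t. Camera axes: x right, y down, z forward; pixel columns grow to the right and rows downward; lengths in m; the calibration is good to about 2 mm. A picture is of the moment at which its call begins: read the wrist's pose just before it. get_calibration takes no time and is no camera call; for the wrist camera it gives the pose at the moment of the call.
- robot.close_job(): hands the job in; it is judged then, once.
The state is a dict: "time": time; "joint_positions": joint angles; "qvel": joint speeds; "joint_torque": joint torques, N m; "tool_pos": TCP position; "ee_rot": TCP orientation; "wrist_force": force on the tool from outside, world axes, zero at the start; "wrist_torque": the same for the moment, N m; "width": finger opening in m; "finger_force": force on a finger pad.
Only numpy, scipy, OpenCV 4.12 (cv2) and the standard library are available. Lean on these libraries where they do the work, as an engineer would, in place of code of your own. Each camera call takes 0.05 s, during which the arm holds its last target. There are 200 camera calls.

## Working session

There is one attempt and no reset: what is moved stays moved. The work goes in short steps, Python scripts to look and compute and a tool call to move; the robot and the scene stay as the last step left them, time stands still between calls to the robot, and variables do not carry over. Pictures are saved under pics/ and viewed, at most 10 in all, crops included, and the job is handed in when it is done.

Besides the shell and the picture viewer there is one more tool, called after "Request:" as name(argument=value, ...) on one line, values as JSON. move_arm: Moves the arm, as the interface text tells. Shifts and turns lie within -1 to 1; 1 stands for 100 mm of shift or 45 degrees of turn. Its arguments: {"type":"object","properties":{"motion":{"type":"array","items":{"type":"number"}}},"required":["motion"]}

```bash
mkdir -p pics; python3 - <<'E'
from bench import robot
import cv2,numpy as np
for n in("scene","top"):
    im=robot.snapshot(n); cv2.imwrite(f"pics/{n}0.png",cv2.cvtColor(im,cv2.COLOR_RGB2BGR))
    c=robot.get_calibration(n); print(n,{k:np.round(v,4).tolist() for k,v in c.items()})
o=robot.get_obs(); print({k:np.round(v,3).tolist() for k,v in o.items()}, robot.tcp_to_grasp)
E
```

```text
scene {'fx': 507.8137, 'fy': 507.8137, 'cx': 323.6449, 'cy': 195.4819, 'R': [[-0.8588, -0.5124, 0.0033], [-0.3275, 0.5438, -0.7727], [0.3941, -0.6646, -0.6348]], 't': [0.4937, 0.2781, 1.0694]}
top {'fx': 435.3844, 'fy': 435.3844, 'cx': 314.874, 'cy': 201.0883, 'R': [[-0.0024, -1.0, -0.0019], [-0.9786, 0.0027, -0.2058], [0.2058, 0.0014, -0.9786]], 't': [0.0456, 0.5905, 1.2697]}
{'time': 0.1, 'joint_positions': [1.187, 0.088, 1.372, 0.0, 1.684, -0.103], 'qvel': [0.001, -0.002, -0.003, -0.001, 0.0, -0.0], 'joint_torque': [0.002, -34.126, -30.33, 0.072, 0.03, -0.0], 'tool_pos': [0.152, 0.528, 0.204], 'ee_rot': [-3.14, -0.0, 2.861], 'wrist_force': [0.115, -0.011, 0.075], 'wrist_torque': [-0.001, 0.025, 0.011], 'finger_force': 0.0, 'width': 0.094} -0.0188
```

View pics/top0.png

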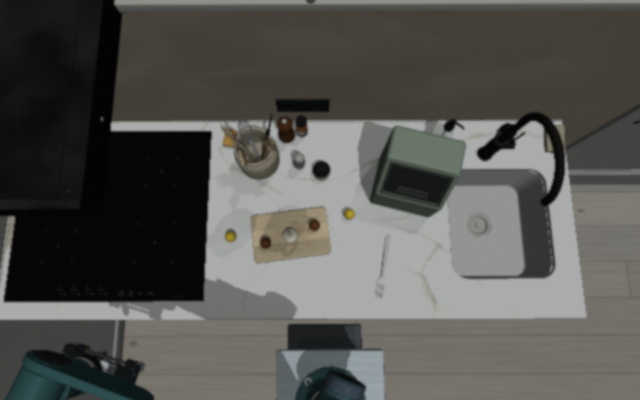

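View pics/scene0.png

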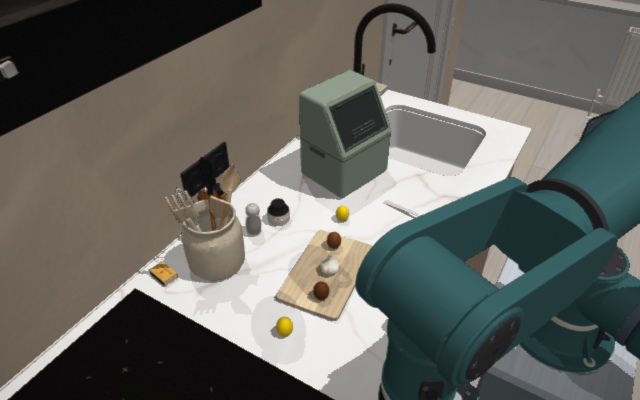

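The top view shows brown stones at about (265,242) and (314,225), with the garlic between them at (290,235). The yellow look-alikes are at (231,236) and (349,213), off the board. The bin is at about (418,170) and the fork at (383,265). The two brown ones on the board fit the description. I'll enlarge to confirm and to get the bin corners.

```bash
python3 - <<'E'
import cv2,numpy as np
t=cv2.imread("pics/top0.png"); s=cv2.imread("pics/scene0.png")
a=cv2.resize(t[115:275,220:480],(780,480),interpolation=cv2.INTER_CUBIC)
cv2.imwrite("pics/topc.png",np.clip(a*1.5,0,255).astype(np.uint8))
b=cv2.resize(s[60:320,270:400],(400,800)[::1],interpolation=cv2.INTER_CUBIC)
cv2.imwrite("pics/scenec.png",cv2.resize(s[60:210,280:480],(800,600),interpolation=cv2.INTER_CUBIC))
E
```

```text
(no output)
```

View pics/topc.png

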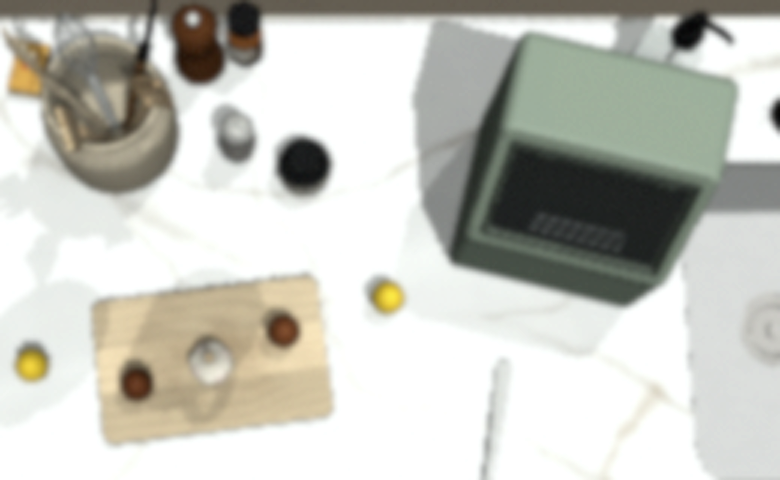

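View pics/scenec.png

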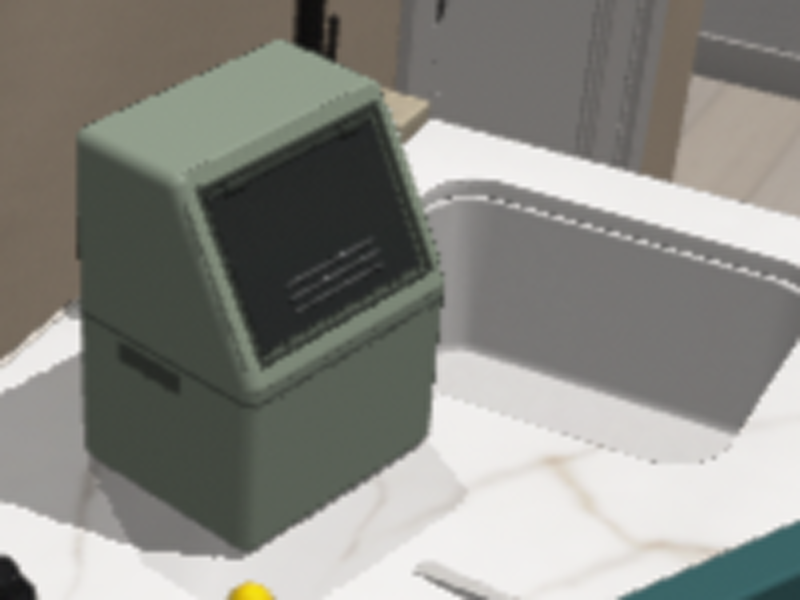

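Confirmed: the two brown stones are on the board, either side of the garlic, and both yellow ones are off the board. Next I'll fit the positions from both views.

```bash
cat > h.py <<'E'
from bench import robot
import numpy as np, cv2
from scipy.optimize import least_squares
from scipy.spatial.transform import Rotation as Rn
def proj(n,X):
    c=robot.get_calibration(n); p=np.atleast_2d(X)@np.array(c["R"]).T+np.array(c["t"])
    return np.c_[c["fx"]*p[:,0]/p[:,2]+c["cx"],c["fy"]*p[:,1]/p[:,2]+c["cy"]]
def ray(n,u,z):
    f=lambda v:(proj(n,[v[0],v[1],z])[0]-u)
    return least_squares(f,[.5,0]).x
def bl(im,m,mn=15):
    n,l,s,c=cv2.connectedComponentsWithStats(m.astype(np.uint8))
    return [(c[i],s[i,4]) for i in range(1,n) if s[i,4]>mn]
E
python3 - <<'E'
from h import *
T=cv2.imread("pics/top0.png");S=cv2.imread("pics/scene0.png")
for n,I,(r0,r1,c0,c1) in(("top",T,(205,270,245,340)),("scene",S,(225,320,280,360))):
    b,g,r=[I[r0:r1,c0:c1,k].astype(int) for k in range(3)]
    for c,a in bl(I,(r>1.7*g)&(r<170)&(b<.6*r)): 
        c=c+[c0,r0]; print(n,c.round(1),a,ray(n,c,.034).round(4))
for n,u in(("top",(290,235)),("scene",(329,266))): print("garlic",ray(n,u,.04).round(3))
tc=np.array([(508,140),(703,183),(660,275),(483,232)])/3+[220,115]
sc=np.array([(200,190),(376,105),(432,268),(262,365)])/4+[280,60]
B=np.array([(-.0208,.081,.2539),(-.0208,-.081,.2539),(-.0773,-.081,.156),(-.0773,.081,.156)])
w=lambda v:Rn.from_euler('z',v[2]).apply(B)+[v[0],v[1],0]
f=lambda v:np.r_[(proj("top",w(v))-tc).ravel(),(proj("scene",w(v))-sc).ravel()]
s=least_squares(f,[.65,-.2,0]);print("bin",s.x.round(4),f(s.x).round(1))
for u in((94,300),(318,276),(332,415),(108,445)): print("board",ray("top",np.array(u)/3+[220,115],.014).round(3))
for u in((505,360),(480,540)): print("fork",ray("top",np.array(u)/3+[220,115],.005).round(3))
for u in((390,297),(32,364)): print("yellow",ray("top",np.array(u)/3+[220,115],.02).round(3))
E
```

```text
top [265.1 242.5] 39 [0.4673 0.1967]
scene [333.8 239.8] 124 [0.5192 0.0457]
scene [320.9 290.3] 175 [0.4653 0.1953]
garlic [0.489 0.12 ]
garlic [0.483 0.13 ]
bin [ 0.6518 -0.245  -0.2527] [ 2.8  1.7 -2.   2.  -2.  -1.   1.  -0.5  0.6  0.4 -0.9  0.5 -1.6 -0.9
  0.3 -1.8]
board [0.556 0.244]
board [0.581 0.009]
board [ 0.435 -0.004]
board [0.405 0.226]
fork [ 0.493 -0.186]
fork [ 0.309 -0.154]
yellow [ 0.558 -0.066]
yellow [0.488 0.306]
```

Request:
move_arm(motion=[0, 0, 0.145, 0, 0, 0, 1, 0, 0, 0.145, 0, 0, 0, 1, 0, 0, 0.145, 0, 0, 0, 1, 0, 0, 0.145, 0, 0, 0, 1, 0, 0, 0.145, 0, 0, 0, 1, 0, 0, 0.145, 0, 0, 0, 1, 0, 0, 0.145, 0, 0, 0, 1, 0, 0, 0.145, 0, 0, 0, 1])

```text
time: 0.77
tool_pos: [0.1523, 0.5282, 0.2048]
ee_rot: [-3.141, 0.001, 1.944]
wrist_force: [-0.3, 0.7, -0.4]
width: 0.094
finger_force: 0.0
```

Request:
move_arm(motion=[0, 0, 0, -0.36, 0.14, 0, 1, 0, 0, 0, -0.36, 0.14, 0, 1, 0, 0, 0, -0.36, 0.14, 0, 1, 0, 0, 0, -0.36, 0.14, 0, 1, 0, 0, 0, -0.36, 0.14, 0, 1, 0, 0, 0, -0.36, 0.14, 0, 1, 0, 0, 0, -0.36, 0.14, 0, 1, 0, 0, 0, -0.36, 0.14, 0, 1, 0, 0, 0, -0.36, 0.14, 0, 1, 0, 0, 0, -0.36, 0.14, 0, 1, 0, 0, 0, -0.36, 0.14, 0, 1, 0, 0, 0, -0.3, 0.14, 0, 1])

```text
time: 1.77
tool_pos: [0.467, 0.1925, 0.205]
ee_rot: [-3.141, 0.0, 1.948]
wrist_force: [-0.2, 0.3, -0.4]
width: 0.094
finger_force: 0.0
```

```bash
cat >> h.py <<'E'
def to(p):  # tool-axis shift (units of 100 mm) from present pose to world p (TCP)
    o=robot.get_obs(); R=Rn.from_euler('xyz',o["ee_rot"])
    print("t",o["time"],"pos",o["tool_pos"].round(4) if hasattr(o["tool_pos"],'round') else o["tool_pos"],"rpy",np.round(o["ee_rot"],3),"j",np.round(o["joint_positions"],2),"F",np.round(o["wrist_force"],1),"w",round(o["width"],4),o["finger_force"])
    d=(R.inv().apply(np.array(p)-o["tool_pos"])*10).round(3); print("shift",d); return d
E
python3 - <<'E'
from h import *
to([.466,.196,.2])
im=robot.snapshot("wrist"); cv2.imwrite("pics/w1.png",im[:,:,::-1])
for p in([.466,.196,.034],[.52,.046,.034],[.486,.125,.04]): print(proj("wrist",p))
E
```

```text
t 1.7667 pos [0.467  0.1925 0.205 ] rpy [-3.141  0.     1.948] j [ 0.28 -0.01  1.47 -0.    1.68 -0.1 ] F [-0.2  0.3 -0.4] w 0.094 0.0
shift [0.036 0.003 0.05 ]
[[318.27875362 177.97738194]]
[[315.4387672 291.5087755]]
[[312.81734886 234.80748567]]
```

View pics/w1.png

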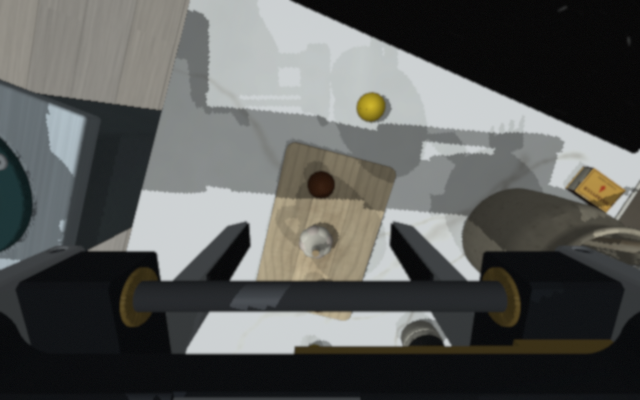

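The wrist view shows the dark stone at (320,185), the garlic at (318,240), and a yellow look-alike at (371,107) off the board. I'll refine the positions.

```bash
python3 - <<'E'
from h import *
I=cv2.imread("pics/w1.png"); b,g,r=[I[160:215,290:350,k].astype(int) for k in range(3)]
for c,a in bl(I,(r>1.6*g)&(b<.6*r)&(r<110)): print(c+[290,160],a,ray("wrist",c+[290,160],.034))
print("g",ray("wrist",(318,240),.04))
print(robot.get_calibration("wrist")["fx"])
E
```

```text
[320.63539446 184.41364606] 469 [0.47173806 0.18942992]
g [0.49485264 0.12074142]
282.28799961712565
```

Request:
move_arm(motion=[0, 0, 0, 0, 0, 0.3, 1, 0, 0, 0, 0, 0, 0.3, 1, 0, 0, 0, 0, 0, 0.3, 1, 0, 0, 0, 0, 0, 0.3, 1, 0, 0, 0, 0, 0, 0, 1])

```text
time: 2.23
tool_pos: [0.4608, 0.1933, 0.0781]
ee_rot: [-3.127, -0.001, 1.95]
wrist_force: [-0.8, -0.2, -1.0]
width: 0.0939
finger_force: 0.0
```

```bash
python3 - <<'E'
from h import *
to([.468,.194,.017])
I=robot.snapshot("wrist")[:,:,::-1]; cv2.imwrite("pics/w2.png",I); b,g,r=[I[:,:,k].astype(int) for k in range(3)]
for c,a in bl(I,(r>1.6*g)&(b<.6*r)&(r<130),80): print(c,a,ray("wrist",c,.034))
for p in([.468,.194,.034],[.49,.123,.04]):print(proj("wrist",p))
E
```

```text
t 2.2333 pos [0.4608 0.1933 0.0781] rpy [-3.127e+00 -1.000e-03  1.950e+00] j [ 0.28  0.05  1.67  0.    1.44 -0.1 ] F [-0.8 -0.2 -1. ] w 0.0939 0.0
shift [-0.021  0.078  0.61 ]
[328.55780113 216.43654002] 1237 [0.47037085 0.19346152]
[[326.18354726 214.86154038]]
[[319.28943463 297.53672213]]
```

View pics/w2.png

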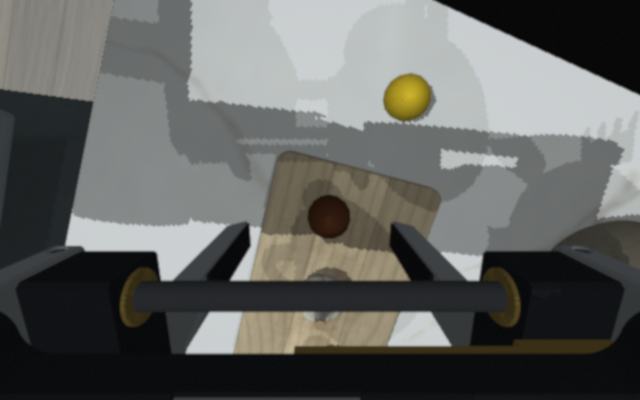

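The wrist view shows the stone at (329,216), between the fingers, and measured at (0.470, 0.1935). I'll go down onto it in two parts.

Request:
move_arm(motion=[0, 0, 0, 0, 0, 0.15, 1, 0, 0, 0, 0, 0, 0.15, 1, 0, 0, 0, 0, 0, 0, 1, 0, 0, 0, 0, 0, 0, 1])

```text
time: 2.62
tool_pos: [0.4667, 0.1952, 0.0569]
ee_rot: [3.14, 0.0, 1.95]
wrist_force: [-0.2, 0.2, 1.0]
width: 0.0941
finger_force: 0.0
```

```bash
python3 - <<'E'
from h import *
to([.470,.1935,.018])
E
```

```text
t 2.6167 pos [0.4667 0.1952 0.0569] rpy [3.14 0.   1.95] j [ 0.28  0.07  1.69  0.    1.38 -0.1 ] F [-0.2  0.2  1. ] w 0.0941 0.0
shift [-0.028  0.024  0.389]
```

Request:
move_arm(motion=[0, 0, 0, -0.02, 0.02, 0.15, 1, 0, 0, 0, 0, 0, 0.15, 1, 0, 0, 0, 0, 0, 0.08, 1, 0, 0, 0, 0, 0, 0, 1, 0, 0, 0, 0, 0, 0, 0, 0, 0, 0, 0, 0, 0, 0, 0, 0, 0, 0, 0, 0, 0, 0, 0, 0, 0, 0, 0, 0, 0, 0, 0, 0, 0, 0, 0, 0, 0, 0, 0, 0, 0, 0])

```text
time: 3.45
tool_pos: [0.4689, 0.1938, 0.0179]
ee_rot: [3.141, -0.0, 1.95]
wrist_force: [-0.1, 0.2, -0.4]
width: 0.0575
finger_force: 0.0
```

Request:
move_arm(motion=[0, 0, 0, 0, 0, 0, 0, 0, 0, 0, 0, 0, 0, 0, 0, 0, 0, 0, 0, 0, 0, 0, 0, 0, 0, 0, 0, 0, 0, 0, 0, 0, 0, 0, 0, 0, 0, 0, 0, 0, 0, 0, 0, 0, 0, 0, 0, 0, 0])

```text
time: 4.03
tool_pos: [0.4686, 0.1937, 0.0175]
ee_rot: [-3.141, -0.0, 1.95]
wrist_force: [-0.1, 0.5, 0.6]
width: 0.0343
finger_force: 30.0
```

Width is 34 mm at full grip force, so the stone is held. I'll lift it, then turn.

Request:
move_arm(motion=[0, 0, 0, 0, 0, -0.2, 0, 0, 0, 0, 0, 0, -0.36, 0, 0, 0, 0, 0, 0, -0.36, 0, 0, 0, -0.15, 0, 0, -0.36, 0, 0, 0, -0.15, 0, 0, -0.36, 0, 0, 0, -0.15, 0, 0, -0.36, 0, 0, 0, -0.15, 0, 0, -0.36, 0, 0, 0, -0.15, 0, 0, -0.36, 0, 0, 0, -0.15, 0, 0, 0, 0, 0, 0, -0.15, 0, 0, 0, 0, 0, 0, -0.15, 0, 0, 0, 0, 0, 0, 0, 0, 0, 0, 0])

```text
time: 5.03
tool_pos: [0.4688, 0.1937, 0.2896]
ee_rot: [3.141, 0.0, 2.894]
wrist_force: [-0.9, 0.5, -0.4]
width: 0.0348
finger_force: 30.0
```

```bash
cat >> h.py <<'E'
def aim(th,back,M=(.6015,-.232,.1998),yaw=-.2527):
    f=np.array([np.cos(yaw),np.sin(yaw),0]); z=f*np.sin(th)-np.array([0,0,np.cos(th)])
    y=np.array([np.sin(yaw),-np.cos(yaw),0]); y=y  # bin -y ; tool x = y cross z
    x=np.cross(y,z)
    o=robot.get_obs(); R=Rn.from_euler('xyz',o["ee_rot"])
    if x@R.apply([1,0,0])<0: y=-y;x=-x
    Rt=Rn.from_matrix(np.c_[x,y,z]); 
    print("turn units",((R.inv()*Rt).as_rotvec()/np.pi*4).round(3))
    p=np.array(M)-back*z; print("target",p.round(3)); return to(p)
E
python3 - <<'E'
from h import *
c=robot.get_calibration("wrist"); o=robot.get_obs(); R=Rn.from_euler('xyz',o["ee_rot"])
print("cam in tool",R.inv().apply(-np.array(c["R"]).T@c["t"]-o["tool_pos"]).round(3))
aim(np.radians(42),.06)
E
```

```text
cam in tool [ 0.067 -0.001 -0.18 ]
turn units [ 0.003 -0.933  0.006]
target [ 0.563 -0.222  0.244]
t 5.0333 pos [0.4688 0.1937 0.2896] rpy [3.141 0.    2.894] j [ 0.28 -0.01  1.31  0.    1.85 -1.04] F [-0.9  0.5 -0.4] w 0.0348 29.99838790332433
shift [-1.928 -3.801  0.451]
```

Request:
move_arm(motion=[0, 0, 0, -0.1, -0.345, 0, 0, 0, 0, 0, -0.1, -0.345, 0, 0, 0, 0, 0, -0.1, -0.345, 0, 0, 0, 0, 0, -0.1, -0.345, 0, 0, 0, 0, 0, -0.1, -0.345, 0, 0, 0, 0, 0, -0.1, -0.345, 0, 0, 0, 0, 0, -0.1, -0.345, 0, 0, 0, 0, 0, -0.1, -0.345, 0, 0, 0, 0, 0, -0.1, -0.345, 0, 0, 0, 0, 0, -0.1, -0.345, 0, 0, 0, 0, 0, -0.1, -0.345, 0, 0, 0, 0, 0, 0, 0, 0, 0])

```text
time: 6.03
tool_pos: [0.481, -0.2068, 0.2877]
ee_rot: [-3.139, -0.002, 2.882]
wrist_force: [0.5, 0.0, -0.9]
width: 0.0343
finger_force: 30.0
```

Request:
move_arm(motion=[0, -0.155, 0, 0, 0, 0, 0, 0, -0.155, 0, 0, 0, 0, 0, 0, -0.155, 0, 0, 0, 0, 0, 0, -0.155, 0, 0, 0, 0, 0, 0, -0.155, 0, 0, 0, 0, 0, 0, -0.155, 0, 0, 0, 0, 0, 0, 0, 0, 0, 0, 0, 0, 0, 0, 0, 0, 0, 0, 0])

```text
time: 6.7
tool_pos: [0.4798, -0.2001, 0.2866]
ee_rot: [3.137, 0.726, 2.887]
wrist_force: [0.5, -0.0, 0.8]
width: 0.0343
finger_force: 30.0
```

```bash
python3 - <<'E'
from h import *
aim(np.radians(42),.06)
E
```

```text
turn units [ 0.004 -0.009 -0.002]
target [ 0.563 -0.222  0.244]
t 6.7 pos [ 0.4798 -0.2001  0.2866] rpy [3.137 0.726 2.887] j [-0.71 -0.52  1.88  0.33  1.13 -2.06] F [ 0.5 -0.   0.8] w 0.0343 30.00005513196811
shift [-0.36  -0.007  0.884]
```

Request:
move_arm(motion=[0, 0, 0, -0.12, 0, 0.29, 0, 0, 0, 0, -0.12, 0, 0.29, 0, 0, 0, 0, -0.12, 0, 0.3, 0, 0, 0, 0, 0, 0, 0, 0, 0, 0, 0, 0, 0, 0, 0])

```text
time: 7.12
tool_pos: [0.5671, -0.2224, 0.2479]
ee_rot: [3.14, 0.728, 2.893]
wrist_force: [0.1, -0.8, 0.2]
width: 0.0348
finger_force: 30.0
```

```bash
python3 - <<'E'
from h import *
aim(np.radians(42),.06)
I=robot.snapshot("scene")[:,:,::-1]; J=robot.snapshot("top")[:,:,::-1]
a=cv2.resize(I[50:240,270:480],None,fx=2,fy=2); b=cv2.resize(J[110:260,330:520],(380,300)); b=cv2.copyMakeBorder(b,0,80,0,0,0)
cv2.imwrite("pics/m1.png",np.hstack([a,b]))
E
```

```text
turn units [ 0.006 -0.007  0.003]
target [ 0.563 -0.222  0.244]
t 7.1167 pos [ 0.5671 -0.2224  0.2479] rpy [3.14  0.728 2.893] j [-0.6  -0.29  1.81  0.29  0.95 -2.01] F [ 0.1 -0.8  0.2] w 0.0348 30.00005606620107
shift [ 0.057 -0.007 -0.003]
```

View pics/m1.png

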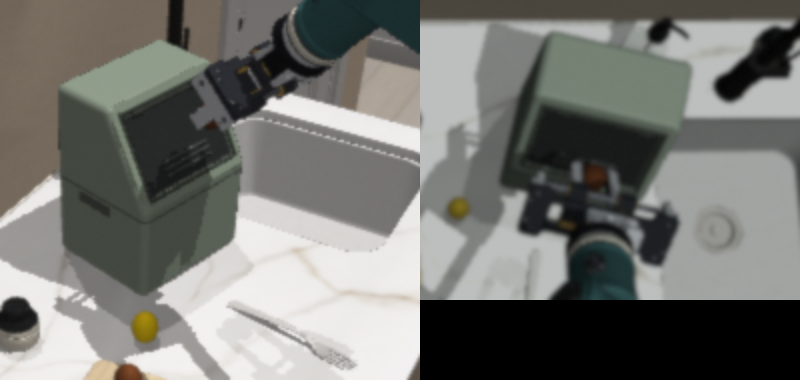

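The stone is held in front of the mouth (top crop at about (595,175)) and the gripper is clear of the hood. I'll push it in.

Request:
move_arm(motion=[0, 0, 0, 0.05, 0, 0.15, 0, 0, 0, 0, 0, 0, 0.15, 0, 0, 0, 0, 0, 0, 0.15, 0, 0, 0, 0, 0, 0, 0.15, 0, 0, 0, 0, 0, 0, 0.15, 0, 0, 0, 0, 0, 0, 0, 0])

```text
time: 7.72
tool_pos: [0.6098, -0.234, 0.189]
ee_rot: [3.141, 0.73, 2.892]
wrist_force: [-2.2, -0.0, 0.3]
width: 0.0343
finger_force: 30.0
```

Request:
move_arm(motion=[0, 0, 0, 0, 0, 0.15, 0, 0, 0, 0, 0, 0, 0.15, 0, 0, 0, 0, 0, 0, 0.15, 0, 0, 0, 0, 0, 0, 0.14, 0, 0, 0, 0, 0, 0, 0, 0, 0, 0, 0, 0, 0, 0, 0])

```text
time: 8.22
tool_pos: [0.6469, -0.2432, 0.1449]
ee_rot: [3.141, 0.729, 2.892]
wrist_force: [-1.1, -0.2, -1.9]
width: 0.0345
finger_force: 30.0
```

```bash
python3 - <<'E'
from h import *
aim(np.radians(42),-.074)
E
```

```text
turn units [ 0.003 -0.005  0.003]
target [ 0.649 -0.244  0.145]
t 8.2167 pos [ 0.6469 -0.2432  0.1449] rpy [3.141 0.729 2.892] j [-0.54 -0.03  1.8   0.3   0.69 -2.03] F [-1.1 -0.2 -1.9] w 0.0345 29.999915969674475
shift [-0.02  -0.005  0.019]
```

Request:
move_arm(motion=[0, 0, 0, 0, 0, 0, 0.75, 0, 0, 0, 0, 0, 0, 0.75, 0, 0, 0, 0, 0, 0, 0.75, 0, 0, 0, 0, 0, 0, 0.75, 0, 0, 0, 0, 0, 0, 0.75, 0, 0, 0, 0, 0, 0, 0.75, 0, 0, 0, 0, 0, 0, 0.75, 0, 0, 0, 0, 0, 0, 0.75, 0, 0, 0, 0, 0, 0, 0.75])

```text
time: 8.97
tool_pos: [0.6477, -0.2435, 0.1451]
ee_rot: [3.142, 0.731, 2.892]
wrist_force: [-2.4, 1.3, 0.7]
width: 0.0704
finger_force: 0.9
```

Request:
move_arm(motion=[0, 0, 0, 0, 0, -0.2, 0.75, 0, 0, 0, 0, 0, -0.2, 0.75, 0, 0, 0, 0, 0, -0.2, 0.75, 0, 0, 0, 0, 0, -0.2, 0.75, 0, 0, 0, 0, 0, -0.2, 0.75, 0, 0, 0, 0, 0, -0.2, 0.75, 0, 0, 0, 0, 0, -0.3, 0.75, 0, 0, 0, 0, 0, -0.3, 0.75, 0, 0, 0, 0, 0, -0.3, 0.75, 0, 0, 0, 0, 0, -0.3, 0.75, 0, 0, 0, 0, 0, 0, 0.75])

```text
time: 9.88
tool_pos: [0.4923, -0.2049, 0.3328]
ee_rot: [-3.134, 0.744, 2.896]
wrist_force: [0.6, -0.4, 1.9]
width: 0.0703
finger_force: 0.0
```

```bash
python3 - <<'E'
from h import *
to([.52,.046,.24])
I=robot.snapshot("scene")[:,:,::-1]; J=robot.snapshot("top")[:,:,::-1]
a=cv2.resize(I[50:310,270:480],None,fx=1.9,fy=1.9); b=cv2.resize(J[110:260,330:520],(380,300)); b=cv2.copyMakeBorder(b,0,a.shape[0]-300,0,0,0)
cv2.imwrite("pics/m2.png",np.hstack([a,b]))
b,g,r=[I[225:320,280:360,k].astype(int) for k in range(3)]
for c,a in bl(I,(r>1.7*g)&(r<170)&(b<.6*r)): print(c+[280,225],a,ray("scene",c+[280,225],.034))
E
```

```text
t 9.8833 pos [ 0.4923 -0.2049  0.3328] rpy [-3.134  0.744  2.896] j [-0.69 -0.5   1.78  0.31  1.18 -2.03] F [ 0.6 -0.4  1.9] w 0.0703 0.0
shift [0.879 2.505 0.432]
[333.824 239.912] 125 [0.51897647 0.04606389]
```

View pics/m2.png

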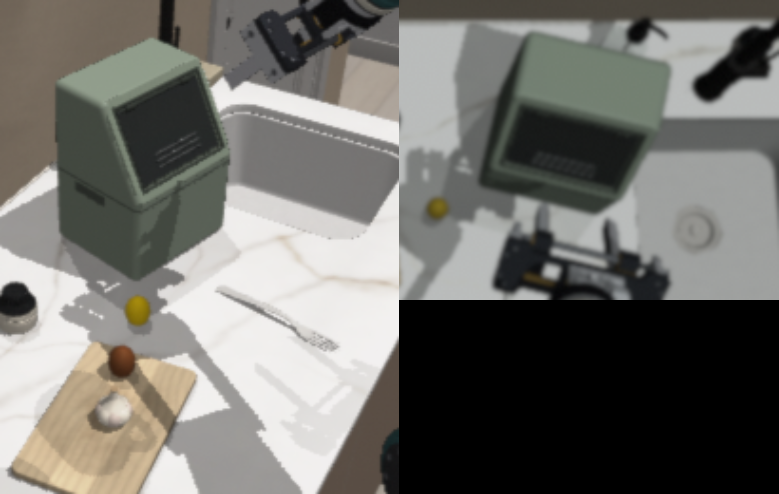

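The gripper is empty, the stone has gone in, the flap is shut (dark panel flush) and the bin hasn't moved. The second stone is at (0.519, 0.046). I'll untilt, turn back and go there.

Request:
move_arm(motion=[0, 0.158, 0, 0, 0, 0, 1, 0, 0.158, 0, 0, 0, 0, 1, 0, 0.158, 0, 0, 0, 0, 1, 0, 0.158, 0, 0, 0, 0, 1, 0, 0.158, 0, 0, 0, 0, 1, 0, 0.14, 0, 0, 0, 0, 1, 0, 0, 0, 0, 0, 0, 1, 0, 0, 0, 0, 0, 0, 1])

```text
time: 10.65
tool_pos: [0.494, -0.2041, 0.3185]
ee_rot: [3.139, -0.006, 2.894]
wrist_force: [-0.4, -0.6, 0.0]
width: 0.0941
finger_force: 0.0
```

Request:
move_arm(motion=[0, 0, 0.154, 0, 0, 0, 1, 0, 0, 0.154, 0, 0, 0, 1, 0, 0, 0.154, 0, 0, 0, 1, 0, 0, 0.154, 0, 0, 0, 1, 0, 0, 0.154, 0, 0, 0, 1, 0, 0, 0.154, 0, 0, 0, 1, 0, 0, 0.154, 0, 0, 0, 1, 0, 0, 0.154, 0, 0, 0, 1, 0, 0, 0, 0, 0, 0, 1])

```text
time: 11.4
tool_pos: [0.4911, -0.2035, 0.3243]
ee_rot: [3.139, 0.002, 1.922]
wrist_force: [-0.2, 0.1, -0.3]
width: 0.0935
finger_force: 0.0
```

```bash
python3 - <<'E'
from h import *
to([.519,.046,.14])
E
```

```text
t 11.4 pos [ 0.4911 -0.2035  0.3243] rpy [3.139e+00 2.000e-03 1.922e+00] j [-0.5   0.05  1.18  0.    1.91 -0.85] F [-0.2  0.1 -0.3] w 0.0935 0.0
shift [2.25  1.116 1.841]
```

Request:
move_arm(motion=[0, 0, 0, 0.32, 0.16, 0, 1, 0, 0, 0, 0.32, 0.16, 0, 1, 0, 0, 0, 0.32, 0.16, 0, 1, 0, 0, 0, 0.32, 0.16, 0.1, 1, 0, 0, 0, 0.32, 0.16, 0.1, 1, 0, 0, 0, 0.32, 0.16, 0.1, 1, 0, 0, 0, 0.33, 0.16, 0.1, 1, 0, 0, 0, 0, 0, 0.38, 1, 0, 0, 0, 0, 0, 0.38, 1, 0, 0, 0, 0, 0, 0.38, 1, 0, 0, 0, 0, 0, 0.3, 1, 0, 0, 0, 0, 0, 0, 1])

```text
time: 12.4
tool_pos: [0.5136, 0.0462, 0.132]
ee_rot: [-3.13, -0.005, 1.928]
wrist_force: [-0.6, 1.2, -0.6]
width: 0.0937
finger_force: 0.0
```

Request:
move_arm(motion=[0, 0, 0, 0, 0, 0.2, 1, 0, 0, 0, 0, 0, 0.2, 1, 0, 0, 0, 0, 0, 0, 1, 0, 0, 0, 0, 0, 0, 1])

```text
time: 12.73
tool_pos: [0.5194, 0.0458, 0.1009]
ee_rot: [3.14, 0.0, 1.926]
wrist_force: [0.3, 0.3, 0.3]
width: 0.0939
finger_force: 0.0
```

```bash
python3 - <<'E'
from h import *
I=robot.snapshot("wrist")[:,:,::-1]; b,g,r=[I[:,:,k].astype(int) for k in range(3)]
for c,a in bl(I,(r>1.6*g)&(b<.6*r)&(r<150),80): print(c,a,ray("wrist",c,.034))
print(proj("wrist",[.519,.046,.034])); cv2.imwrite("pics/w3.png",I)
to([.519,.046,.018])
E
```

```text
[322.03426791 209.58982347] 963 [0.52343802 0.04359368]
[623.93639053 223.31286982] 1352 [0.79042257 0.12776334]
[[318.375912   205.56843136]]
t 12.7833 pos [0.5203 0.0458 0.1019] rpy [3.138e+00 1.000e-03 1.925e+00] j [-0.02  0.07  1.6   0.    1.47 -0.38] F [0.1 0.3 0.7] w 0.0941 0.0
shift [ 0.007 -0.014  0.839]
```

View pics/w3.png

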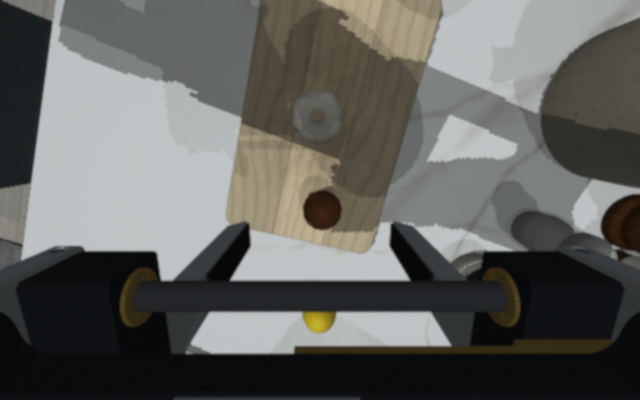

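The wrist view shows the brown stone at (322,210) between the fingers, the garlic at (317,115) well clear, and the yellow one at (319,318) behind. I'll go down and grip.

Request:
move_arm(motion=[0, 0, 0, -0.005, 0, 0.2, 1, 0, 0, 0, 0, 0, 0.2, 1, 0, 0, 0, 0, 0, 0.2, 1, 0, 0, 0, 0, 0, 0.15, 1, 0, 0, 0, 0, 0, 0.08, 1, 0, 0, 0, 0, 0, 0, 1, 0, 0, 0, 0, 0, 0, 1])

```text
time: 13.37
tool_pos: [0.5208, 0.0454, 0.0182]
ee_rot: [3.139, 0.001, 1.925]
wrist_force: [-0.6, -0.3, -0.0]
width: 0.0941
finger_force: 0.0
```

Request:
move_arm(motion=[0, 0, 0, 0, 0, 0, 0, 0, 0, 0, 0, 0, 0, 0, 0, 0, 0, 0, 0, 0, 0, 0, 0, 0, 0, 0, 0, 0, 0, 0, 0, 0, 0, 0, 0, 0, 0, 0, 0, 0, 0, 0, 0, 0, 0, 0, 0, 0, 0, 0, 0, 0, 0, 0, 0, 0, 0, 0, 0, 0, 0, 0, 0, 0, 0, 0, 0, 0, 0, 0, 0, 0, 0, 0, 0, 0, 0, 0, 0, 0, 0, 0, 0, 0])

```text
time: 14.37
tool_pos: [0.5197, 0.0455, 0.0166]
ee_rot: [3.141, -0.0, 1.925]
wrist_force: [0.6, 0.6, -0.5]
width: 0.0344
finger_force: 30.0
```

Request:
move_arm(motion=[0, 0, 0, 0, 0, -0.2, 0, 0, 0, 0, 0, 0, -0.36, 0, 0, 0, 0, 0, 0, -0.36, 0, 0, 0, -0.153, 0, 0, -0.36, 0, 0, 0, -0.153, 0, 0, -0.36, 0, 0, 0, -0.153, 0, 0, -0.36, 0, 0, 0, -0.153, 0, 0, -0.36, 0, 0, 0, -0.153, 0, 0, -0.36, 0, 0, 0, -0.153, 0, 0, 0, 0, 0, 0, -0.153, 0, 0, 0, 0, 0, 0, -0.153, 0, 0, 0, 0, 0, 0, 0, 0, 0, 0, 0])

```text
time: 15.37
tool_pos: [0.5196, 0.0454, 0.2886]
ee_rot: [3.142, 0.0, 2.888]
wrist_force: [-1.0, 0.1, -0.5]
width: 0.0347
finger_force: 30.0
```

```bash
python3 - <<'E'
from h import *
to([.482,-.202,.287])
E
```

```text
t 15.3667 pos [0.5196 0.0454 0.2886] rpy [3.142 0.    2.888] j [-0.02  0.02  1.28  0.    1.84 -1.34] F [-1.   0.1 -0.5] w 0.0347 29.998297363054007
shift [-0.258 -2.49   0.016]
```

Request:
move_arm(motion=[0, 0, 0, 0, -0.31, 0, 0, 0, 0, 0, 0, -0.31, 0, 0, 0, 0, 0, 0, -0.31, 0, 0, 0, 0, 0, 0, -0.31, 0, 0, 0, 0, 0, 0, -0.31, 0, 0, 0, 0, 0, 0, -0.31, 0, 0, 0, 0, 0, 0, -0.31, 0, 0, 0, 0, 0, 0.26, -0.32, 0, 0, 0, 0, 0, 0, 0, 0, 0])

```text
time: 16.12
tool_pos: [0.4277, -0.1927, 0.2881]
ee_rot: [-3.139, -0.003, 2.875]
wrist_force: [0.5, 0.6, -0.8]
width: 0.0343
finger_force: 30.0
```

Request:
move_arm(motion=[0, -0.155, 0, 0, 0, 0, 0, 0, -0.155, 0, 0, 0, 0, 0, 0, -0.155, 0, 0, 0, 0, 0, 0, -0.155, 0, 0, 0, 0, 0, 0, -0.155, 0, 0, 0, 0, 0, 0, -0.155, 0, 0, 0, 0, 0, 0, 0, 0, 0, 0, 0, 0, 0, 0, 0, 0, 0, 0, 0])

```text
time: 16.78
tool_pos: [0.43, -0.1881, 0.2864]
ee_rot: [3.138, 0.727, 2.88]
wrist_force: [0.1, -0.3, -0.3]
width: 0.0342
finger_force: 30.0
```

```bash
python3 - <<'E'
from h import *
aim(np.radians(42),.06)
E
```

```text
turn units [-0.003 -0.008 -0.008]
target [ 0.563 -0.222  0.244]
t 16.7833 pos [ 0.43   -0.1881  0.2864] rpy [3.138 0.727 2.88 ] j [-0.8  -0.65  1.95  0.37  1.22 -2.13] F [ 0.1 -0.3 -0.3] w 0.0342 30.000135332811624
shift [-0.744  0.011  1.223]
```

Request:
move_arm(motion=[0, 0, 0, -0.175, 0, 0.3, 0, 0, 0, 0, -0.175, 0, 0.3, 0, 0, 0, 0, -0.175, 0, 0.3, 0, 0, 0, 0, -0.175, 0, 0.3, 0, 0, 0, 0, 0, 0, 0, 0, 0, 0, 0, 0, 0, 0, 0])

```text
time: 17.28
tool_pos: [0.5625, -0.2221, 0.2449]
ee_rot: [3.139, 0.726, 2.887]
wrist_force: [-0.7, 0.5, -1.4]
width: 0.0345
finger_force: 30.0
```

```bash
python3 - <<'E'
from h import *
aim(np.radians(42),-.074)
E
```

```text
turn units [ 0.001 -0.009 -0.002]
target [ 0.649 -0.244  0.145]
t 17.2833 pos [ 0.5625 -0.2221  0.2449] rpy [3.139 0.726 2.887] j [-0.6  -0.3   1.82  0.29  0.95 -2.01] F [-0.7  0.5 -1.4] w 0.0345 30.00022762455046
shift [-0.006 -0.     1.344]
```

Request:
move_arm(motion=[0, 0, 0, 0, 0, 0.15, 0, 0, 0, 0, 0, 0, 0.15, 0, 0, 0, 0, 0, 0, 0.15, 0, 0, 0, 0, 0, 0, 0.15, 0, 0, 0, 0, 0, 0, 0.15, 0, 0, 0, 0, 0, 0, 0.15, 0, 0, 0, 0, 0, 0, 0.15, 0, 0, 0, 0, 0, 0, 0.15, 0, 0, 0, 0, 0, 0, 0.14, 0, 0, 0, 0, 0, 0, 0, 0, 0, 0, 0, 0, 0, 0, 0])

```text
time: 18.2
tool_pos: [0.6461, -0.2446, 0.1463]
ee_rot: [3.141, 0.729, 2.886]
wrist_force: [-2.0, 0.2, -2.0]
width: 0.0346
finger_force: 30.0
```

Request:
move_arm(motion=[0, 0, 0, 0, 0, 0, 0.75, 0, 0, 0, 0, 0, 0, 0.75, 0, 0, 0, 0, 0, 0, 0.75, 0, 0, 0, 0, 0, 0, 0.75, 0, 0, 0, 0, 0, 0, 0.75, 0, 0, 0, 0, 0, 0, 0.75, 0, 0, 0, 0, 0, 0, 0.75, 0, 0, 0, 0, 0, 0, 0.75, 0, 0, 0, 0, 0, 0, 0.75])

```text
time: 18.95
tool_pos: [0.6461, -0.245, 0.1464]
ee_rot: [-3.142, 0.731, 2.886]
wrist_force: [-1.6, 0.1, -0.2]
width: 0.0707
finger_force: 0.9
```

Request:
move_arm(motion=[0, 0, 0, 0, 0, -0.2, 0.75, 0, 0, 0, 0, 0, -0.2, 0.75, 0, 0, 0, 0, 0, -0.2, 0.75, 0, 0, 0, 0, 0, -0.2, 0.75, 0, 0, 0, 0, 0, -0.2, 0.75, 0, 0, 0, 0, 0, -0.2, 0.75, 0, 0, 0, 0, 0, -0.3, 0.75, 0, 0, 0, 0, 0, -0.3, 0.75, 0, 0, 0, 0, 0, -0.3, 0.75, 0, 0, 0, 0, 0, -0.3, 0.75, 0, 0, 0, 0, 0, 0, 0.75, 0, 0, 0, 0, 0, 0, 0.75])

```text
time: 19.95
tool_pos: [0.4913, -0.2049, 0.3281]
ee_rot: [-3.139, 0.736, 2.887]
wrist_force: [0.6, -0.4, -0.2]
width: 0.0706
finger_force: 0.0
```

```bash
python3 - <<'E'
from h import *
to([.5,0,.3])
I=robot.snapshot("scene")[:,:,::-1]; J=robot.snapshot("top")[:,:,::-1]
a=cv2.resize(I[50:310,270:480],None,fx=1.9,fy=1.9); b=cv2.resize(J[110:270,230:480],(400,256)); b=cv2.copyMakeBorder(b,0,a.shape[0]-256,0,0,0)
cv2.imwrite("pics/m3.png",np.hstack([a,b]))
E
```

```text
t 19.95 pos [ 0.4913 -0.2049  0.3281] rpy [-3.139  0.736  2.887] j [-0.69 -0.49  1.79  0.31  1.18 -2.03] F [ 0.6 -0.4 -0.2] w 0.0706 0.0
shift [ 0.509  2.005 -0.088]
```

View pics/m3.png

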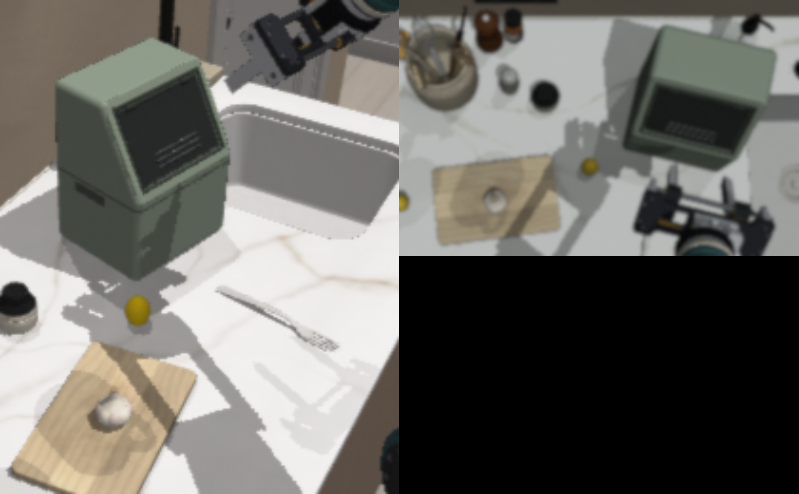

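The board now holds only the garlic (scene crop at (112,410)), the flap is flush, the gripper is empty and clear, and nothing else has moved. I'll hand the job in.

Request:
move_arm(motion=[0, 0, 0, 0, 0, 0, 0.75, 0, 0, 0, 0, 0, 0, 0.75, 0, 0, 0, 0, 0, 0, 0.75, 0, 0, 0, 0, 0, 0, 0.75, 0, 0, 0, 0, 0, 0, 0.75, 0, 0, 0, 0, 0, 0, 0.75])

```text
time: 20.55
tool_pos: [0.4911, -0.2044, 0.3245]
ee_rot: [3.141, 0.73, 2.886]
wrist_force: [0.1, -0.3, -0.1]
width: 0.0705
finger_force: 0.0
```

```bash
python3 -c "
from bench import robot
print(robot.close_job())"
```

```text
the job is handed in; nothing more can be done
None
```

Both avocado stones went into the bin through the flap, which shut behind them; the garlic, board, bin and other things look unmoved in the last pictures, and I handed the job in at about 20.6 s, though no verdict came back.

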